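Hook the shelf bracket into the slotted upright and lock it

TASK

Pick up the small metal shelf bracket, hook both of its tabs into the two slots of the slotted upright, and push it down until it is fully home and the spring catch has snapped out to lock it. Push firmly but gently, always under 3 kg of force on the upright, let go and move clear, and leave the other things on the bench where they are.

Things in the scene. Friction and masses are not known exactly. Their poses are not given: they have to be found in the camera images.
- upright: Slotted steel upright bolted to the bench, 69 mm wide, about 182 mm high, foot plate 140 mm wide reaching 30 mm in front of the face. Origin: on the bench, below the middle of its slotted front face. x points into the face (away from the robot), y along the face, z up; face at x = 0. Behind the 5 mm face are 24 mm of free space for tabs; it is open at the back.
- slot_low (a point): On the face, 79 mm above the bench: lowest possible place of the lower slot's bottom edge; axes as the upright. The slotted face strip is adjustable: the true edge is 0 to 12 mm above this point and up to 6 mm to either side (y) of it (fixed in a run, not measured; slots and catch shift together): feel or look for it. Two slots, one above the other, 10.5 mm wide, 42 mm high, 50 mm apart.
- catch (a joint): Brass spring catch in the face, 14 mm wide, below the slots. 0 = out, 6 mm proud; up to 0.009 m = pushed in. Flat underside 33 mm below the lower slot's true edge, ramp on top up to 20 mm below it. The bracket coming down rides the ramp and presses it in (4 to 6 N at the catch, 5 to 12 N of downward push; weight is not enough). Home, it snaps to 0 through the window in the back plate.
- bracket_rib (a point): Loose aluminium bracket, 0.25 kg, standing on its shelf; this point is the place to grip: in its upright rib, 14 mm thick in y; in x from 28 mm behind to 27 mm ahead, in z from 46 mm below to 18 mm above. Grip across y from above. x points to its back (tabs), z up. Its underside is 86 mm below. Shelf 95 x 70 mm at the bottom, towards -x (lips' tops 67 mm below).
- tab_low (a point): On the bracket's flat back face (plate 5 mm thick, 44 wide, 104 high), at the underside of the lower tab's neck; 32 mm ahead of and 46 mm below bracket_rib, same axes. A second tab is 50 mm higher. Tabs: 6 mm wide, 12.5 mm out; neck 10 mm high, from its end a lip hangs 14 mm below the neck, 7 mm off the back face. The window for the catch begins 35 mm below (5 mm sill under it).
- slot_entry (a point): On the face, 29 mm above slot_low: with tab_low at this height both whole tabs (24 mm high) pass into the slots wherever the strip is set (3 mm or more of room up and down), 2 mm to each side of the true slot centre; missing, they stop 12.5 mm short. Then, back face on the upright, the bracket goes down 17 to 29 mm until the necks stand on the slots' bottom edges.
- spool: Bystander: grey plastic spool standing on end, 54 mm across, 50 mm high; origin at the centre of its underside.
- can: Bystander: plain metal can, 66 mm across, 100 mm high; origin at the centre of its underside.
- screwdriver: Bystander: screwdriver lying on the bench, 180 mm long along its x axis.
- tray: Bystander: white divided parts tray, 160 x 200 mm, 40 mm high, fixed; origin at the centre of its underside.
Things that resemble listed ones, but are neither listed nor needed, are in the scene too. Leave any turquoise or yellow look-alike of the part that bears bracket_rib alone.

How it is judged:
By the outcome, as a careful person would: the job done as asked, in the order asked, and still so for the second after the job is handed in, with the robot touching nothing.
It also fails if it takes over 72 s, if anything falls off the work surface, if the arm or the gripper's body presses on something with over 40 N, if the wrist force passes 120 N, or if a joint passes its speed limit or range.

ROBOT

A 6-joint arm with a two-finger parallel gripper is mounted at the origin on the work surface. World frame = base frame: x ahead of the robot, y to its left, z up, the work surface at z = 0. Lengths are in m, angles in rad, forces in N, time in s.
With the tool pointing down it reaches from about 0.35 to 0.975 m from the base axis. Payload 17.4 kg.
Tool frame: the origin (TCP) lies at the centre of the arm's flange, where the gripper is bolted on; the fingertips stand 173 mm ahead of it and the grasp point (between the pads) lies 155 mm ahead of it; z points along the fingers, y is the direction in which the jaws open and shut (so a half turn about z gives the same grasp; the last joint's range is limited). The gripper opens to 85 mm and grips with 20 to 120 N. Pads are 22 mm wide; open, the fingers measure 114 mm over their backs; the gripper's body (76 mm by 85 mm) begins 54 mm behind the grasp point. The pads swing forward as they close: fully open they stand 13 mm farther back than shut.
Start: joints at [-1.276, 0.116, 1.442, -0, 1.584, -0.038], TCP at [0.221, -0.638, 0.405] pointing down, gripper open.
Joint ranges: [-2.83, 2.83], [-0.83, 2.19], [0.07, 2.5], [-1.14, 4.28], [0.01, 3], [-2.97, 2.97]. Speed limits (rad/s): [1.89, 1.89, 2.22, 3.14, 3.14, 3.14].

INTERFACE

Orientations are given as a rotation vector (axis times angle).
In Python, from bench import get_state, grab_frame, job_done, masks_of, landmark_of gives the robot as it stands.
- The arm moves only by the tool arm_command, never from a script. Its argument "plan" is one flat list of numbers, 5 for each row, row after row: the shift along the tool's x, y, z in cm, then the turn about the tool's z in degrees, then the gripper command: -1 is fully open, 1 is shut, values between are in proportion. A call has 1 to 12 rows; each row shifts and turns the pose as measured when the row begins, along the tool's axes as they then stand; what a row does not reach is not made up. A row lasts 1/8 s, in which the tool goes at most 62.5 mm and 10.7 degrees, less where a joint would pass 70% of its speed; a pose out of reach is approached as far as the arm can. A call with a gripper value outside its range is refused whole. The fingers move at their own pace and stop on an object; "newtons" is the grip in N (left out, the last holds). Time passes only in rows, so rows that do not move let the fingers close. It gives the time, the measured TCP pose, the force and the opening at its end, in the units of the state.
- get_state(): the state, without advancing time (a new reading comes with each control period).
- grab_frame(name): name is "scene" or "top" or "wrist"; returns a dict with "image" (420x560x3 uint8, red, green, blue), "intrinsics" (3x3 intrinsics, pixels), "k1" (the pictures are not rectified: a ray, as slopes to the right and down, at radius r is drawn at 1 + k1 r^2 times it, then the intrinsics apply), "position" and "orientation" of the camera in the world; the wrist camera has in their place "T_tool_cam" (4x4, takes a point from camera to tool coordinates, whose origin is the TCP and whose axes are the flange's). Camera axes: x right, y down, z forward; pixel columns grow to the right and rows downward; lengths in m; the calibration is good to about 2 mm. A picture is of the moment at which its call begins: read the wrist's pose just before it. There is no depth.
- job_done(): hands the job in, once; it reports no verdict.
Trained networks look in a picture, given as the dict that the camera call returned (one of the last four; its "shot" number tells which), for a name from the list of things; names that differ only in an ending like _2 or _b are one class to them, and where a whole thing is asked for, a point or a joint stands for the part that bears it (a point fixed in the world has none). Each returns a list of dicts, best first, with "p" (0 to 1); they miss things now and then, are a little off and sometimes report something else, mostly with a low value. They report only what shows in the picture. A call takes as long as a camera call. They do not tell look-alikes from the thing itself.
- masks_of(name, picture): "pixels" (420x560 bool, what is visible of it) and "bbox" ([centre column, centre row, width, height] in pixels, round what is visible of it).
- landmark_of(name, picture): "xy" ([column, row] in pixels: a listed point, or the origin of a listed thing).
The state is a dict: "time": time; "q": joint angles; "joint_velocities": joint speeds; "joint_efforts": joint torques, N m; "tcp_pos": TCP position; "ee_rot": TCP orientation; "ft_force": force on the tool from outside, world axes, zero at the start; "torque": the same for the moment, N m; "width": opening from 0.0 (shut) to 1.0 (fully open).
Only numpy, scipy, OpenCV 4.12 (cv2) and the standard library are available. Lean on these libraries where they do the work, as an engineer would, in place of code of your own. Each camera call takes 0.05 s, during which the arm holds its last target.

## Working session

There is one attempt and no reset: what is moved stays moved. The work goes in short steps, Python scripts to look and compute and a tool call to move; the robot and the scene stay as the last step left them, time stands still between calls to the robot, and variables do not carry over. Pictures are saved under pics/ and viewed, and the job is handed in when it is done.

Besides the shell and the picture viewer there is one more tool, called after ">>>" as name(argument=value, ...) on one line, values as JSON. arm_command: Moves the arm, as the interface text tells. Its arguments: {"type":"object","properties":{"plan":{"type":"array"},"newtons":{"type":"number"}},"required":["plan"]}

```bash
mkdir -p pics; cat > h.py <<'E'
import numpy as np, cv2, pickle
from scipy.spatial.transform import Rotation as R
from bench import *
def Rm(o):
    o=np.array(o,float)
    return o if o.shape==(3,3) else R.from_rotvec(o).as_matrix() if o.size==3 else R.from_quat(o).as_matrix()
def campose(f,st=None):
    if 'T_tool_cam' in f:
        T=np.array(f['T_tool_cam']);Rt=Rm(st['ee_rot']);p=np.array(st['tcp_pos'])
        return Rt@T[:3,:3],Rt@T[:3,3]+p
    return Rm(f['orientation']),np.array(f['position'])
def ray(f,uv,st=None):
    K=np.array(f['intrinsics']);k=f['k1'];Rc,p=campose(f,st)
    d=np.array([(uv[0]-K[0,2])/K[0,0],(uv[1]-K[1,2])/K[1,1]])
    u=d.copy()
    for _ in range(30): u=d/(1+k*(u@u))
    v=Rc@np.array([u[0],u[1],1]);return p,v/np.linalg.norm(v)
def proj(f,X,st=None):
    K=np.array(f['intrinsics']);k=f['k1'];Rc,p=campose(f,st)
    c=Rc.T@(np.array(X)-p);u=c[:2]/c[2];u=u*(1+k*(u@u));return K[:2,:2]@u+K[:2,2]
def onz(f,uv,z,st=None):
    p,v=ray(f,uv,st);return p+v*(z-p[2])/v[2]
def tri(rays):
    A=sum(np.eye(3)-np.outer(v,v) for p,v in rays);b=sum((np.eye(3)-np.outer(v,v))@p for p,v in rays)
    X=np.linalg.solve(A,b);return X,[np.linalg.norm((np.eye(3)-np.outer(v,v))@(X-p)) for p,v in rays]
def save(f,n): cv2.imwrite('pics/'+n,f['image'][:,:,::-1])
E
python3 - <<'E'
from h import *
np.set_printoptions(precision=4,suppress=True)
s=get_state();print(s)
for c in ['scene','top','wrist']:
    st=get_state();f=grab_frame(c);save(f,c+'0.png');print(c,f['intrinsics'],f['k1'],f.get('position'),f.get('orientation'),f.get('T_tool_cam'))
    for n in ['upright','slot_low','slot_entry','bracket_rib','tab_low','catch','spool','can','screwdriver','tray']:
        print(n,[(np.round(l['xy'],1),round(l['p'],2), onz(f,l['xy'],0,st)[:2]) for l in landmark_of(n,f)])
    for n in ['upright','bracket_rib']: print(n,'M',[(np.round(l['bbox']),round(l['p'],2)) for l in masks_of(n,f)])
E
```

```text
{'time': 0.0, 'q': array([-1.2758,  0.1165,  1.4423, -0.    ,  1.584 , -0.0378]), 'joint_velocities': array([ 0.0012, -0.0006,  0.0004, -0.0006, -0.0018,  0.001 ]), 'joint_efforts': array([  0.0016, -73.1988, -63.2489,  -0.    ,   0.0063,  -0.    ]), 'tcp_pos': array([ 0.2205, -0.638 ,  0.4039]), 'ee_rot': array([-3.097 , -0.5201,  0.0002]), 'ft_force': array([ 0.436 , -0.01  , -0.0345]), 'torque': array([ 0.0424, -0.0133, -0.0133]), 'width': 1.0015052096945998}
scene [[446.4324   0.     279.79  ]
 [  0.     446.4324 207.5239]
 [  0.       0.       1.    ]] -0.034883078319491334 [ 1.1732 -0.643   0.742 ] [-2.0805 -0.8012  0.4256] None
upright [(array([299.9, 237.1]), 0.95, array([0.6007, 0.0462]))]
slot_low [(array([303.9, 211.7]), 0.64, array([0.537 , 0.1384]))]
slot_entry [(array([304.4, 202. ]), 0.95, array([0.5077, 0.1755]))]
bracket_rib [(array([121. , 263.7]), 0.88, array([ 0.3406, -0.3216])), (array([185.8, 235.5]), 0.79, array([ 0.3728, -0.1478])), (array([208.5, 269.6]), 0.6, array([ 0.5164, -0.1914])), (array([385.6, 186.1]), 0.26, array([0.6382, 0.4027]))]
tab_low [(array([125.8, 269.9]), 0.84, array([ 0.3686, -0.3256])), (array([203., 256.]), 0.72, array([ 0.4689, -0.1691]))]Traceback (most recent call last):
  File "<stdin>", line 7, in <module>
ValueError: it knows: bracket_rib, can, screwdriver, slot_entry, slot_low, spool, tab_low, tray, upright
```

```bash

python3 - <<'E'
from h import *
np.set_printoptions(precision=4,suppress=True)
for c in ['scene','top','wrist']:
    st=get_state();f=grab_frame(c);save(f,c+'0.png');pickle.dump((f,st),open(c+'0.pkl','wb'))
    if c!='scene':print(c,f['intrinsics'],f['k1'],f.get('position'),f.get('orientation'),f.get('T_tool_cam'))
    for n in ['upright','slot_low','slot_entry','bracket_rib','tab_low','spool','can','screwdriver','tray']:
        print(n,[(np.round(l['xy'],1),round(l['p'],2), onz(f,l['xy'],0,st)[:2]) for l in landmark_of(n,f)])
    for n in ['upright','bracket_rib']: print(n,'M',[(np.round(l['bbox']),round(l['p'],2)) for l in masks_of(n,f)])
E
```

```text
upright [(array([299.1, 235.6]), 0.67, array([0.5952, 0.0495]))]
slot_low [(array([301.8, 211.2]), 0.55, array([0.531 , 0.1363]))]
slot_entry [(array([305.8, 201.3]), 0.79, array([0.5085, 0.1809]))]
bracket_rib [(array([121.8, 264.1]), 0.92, array([ 0.3434, -0.3211])), (array([208.1, 271.1]), 0.72, array([ 0.5196, -0.1954])), (array([185.6, 237.8]), 0.59, array([ 0.38 , -0.154]))]
tab_low [(array([125.7, 269.7]), 0.94, array([ 0.3679, -0.3254])), (array([203.7, 255.8]), 0.92, array([ 0.4697, -0.1674])), (array([198.3, 280.9]), 0.89, array([ 0.5277, -0.2318]))]
spool [(array([339.4, 163.7]), 0.69, array([0.4536, 0.4188]))]
can [(array([281.1, 325.9]), 0.74, array([ 0.7589, -0.1999]))]
screwdriver [(array([388.5, 185.3]), 0.73, array([0.6425, 0.4124]))]
tray [(array([146.8, 378.5]), 0.64, array([ 0.6556, -0.46  ])), (array([339.2, 163.8]), 0.34, array([0.4535, 0.4178]))]
upright M [(array([308., 215.,  61.,  89.]), 0.79)]
bracket_rib M [(array([182., 253.,  48.,  54.]), 0.97), (array([219., 289.,  60.,  60.]), 0.97), (array([127., 280.,  44.,  72.]), 0.9)]
top [[475.5322   0.     277.6
[... 860 characters left out ...]
28.1, 183.7]), 0.87, array([0.6455, 0.4208]))]
tray [(array([426.9, 189.8]), 0.82, array([ 0.6457, -0.4501]))]
upright M [(array([250., 196.,  52.,  36.]), 0.84)]
bracket_rib M [(array([356., 200.,  37.,  40.]), 0.8), (array([401., 257.,  37.,  42.]), 0.66), (array([254., 196.,  52.,  37.]), 0.54)]
wrist [[362.209    0.     279.2967]
 [  0.     362.209  211.5743]
 [  0.       0.       1.    ]] -0.08370739513440631 None None [[-0.0009 -0.9502 -0.3117  0.0797]
 [ 1.     -0.001   0.0003 -0.0001]
 [-0.0006 -0.3117  0.9502  0.0305]
 [ 0.      0.      0.      1.    ]]
upright []
slot_low []
slot_entry []
bracket_rib []
tab_low []
spool []
can []
screwdriver []
tray []
upright M []
bracket_rib M []
```

View pics/scene0.png

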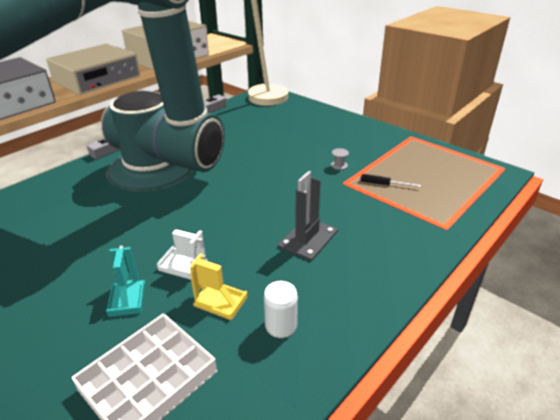

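View pics/top0.png

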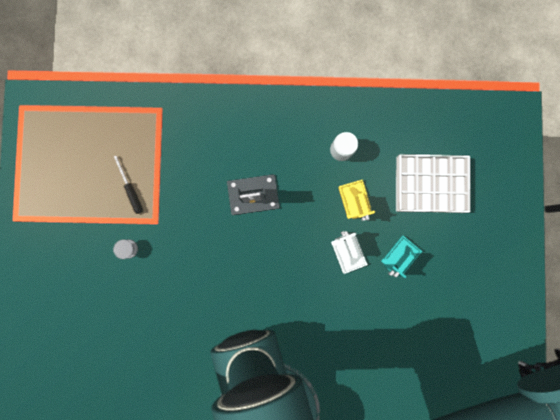

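View pics/wrist0.png

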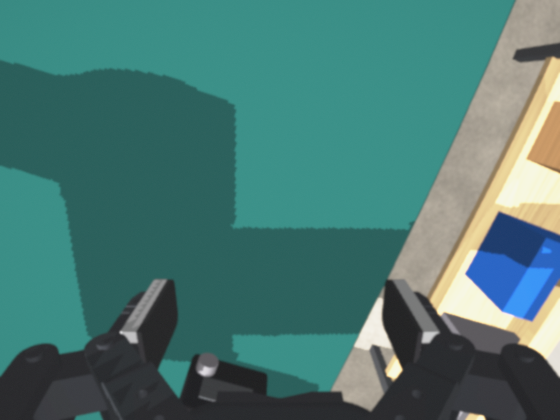

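```bash

python3 - <<'E'
from h import *
np.set_printoptions(precision=4,suppress=True)
fs,_=pickle.load(open('scene0.pkl','rb'));ft,_=pickle.load(open('top0.pkl','rb'))
for a,b in [((185.7,236.6),(350.7,246.1)),((203.5,255.9),(346.3,236.2)),((299.5,236.3),(249.6,202.7))]:
    print(tri([ray(fs,a),ray(ft,b)]))
for n,f in (('s',fs),('t',ft)):
    im=f['image']
    c=[(140,200,120,130),(260,150,100,120)] if n=='s' else [(310,160,140,130),(210,160,90,70)]
    for i,(x,y,w,h) in enumerate(c):
        cv2.imwrite(f'pics/{n}c{i}.png',cv2.resize(im[y:y+h,x:x+w,::-1],None,fx=5,fy=5,interpolation=cv2.INTER_CUBIC)[:600,:800])
E
```

```text
(array([ 0.4782, -0.213 ,  0.0945]), [np.float64(0.0006282523788656644), np.float64(0.0006282523788656428)])
(array([ 0.5095, -0.2027,  0.0471]), [np.float64(0.006486068323492788), np.float64(0.006486068323492742)])
(array([ 0.5935,  0.0629, -0.0107]), [np.float64(0.006283258710716479), np.float64(0.006283258710716244)])
```

View pics/tc0.png

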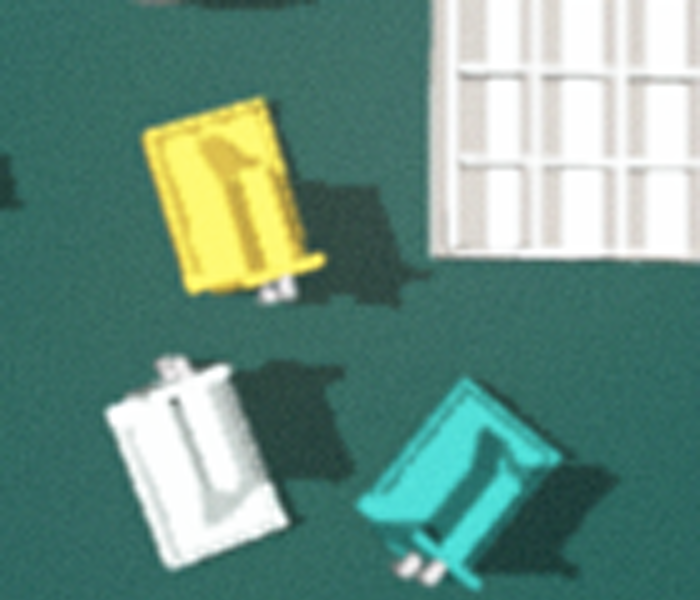

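View pics/tc1.png

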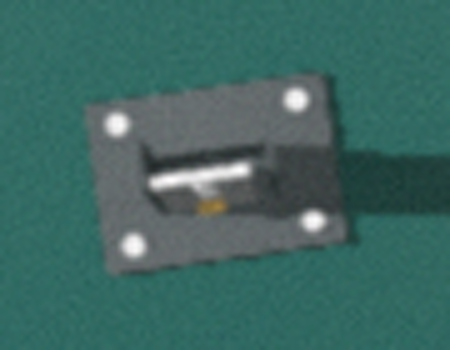

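View pics/sc1.png

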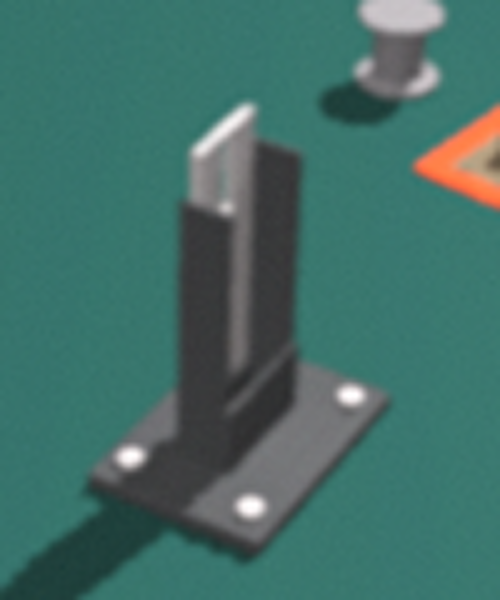

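>>> arm_command(plan=[4.1, -4.67, 0, 0, -1, 4.1, -4.67, 0, 0, -1, 4.1, -4.67, 0, 0, -1, 4.1, -4.67, 0, 0, -1, 4.1, -4.67, 0, 0, -1, 4.1, -4.67, 0, 0, -1, 4.1, -4.67, 0, 0, -1, 4.1, -4.67, 0, 0, -1, 4.1, -4.67, 0, 0, -1, 4.1, -4.67, 0, 0, -1, 4.1, -4.67, 0, 0, -1, 4.1, -4.67, 0, 0, -1])

```text
time: 3.6
tcp_pos: [0.5018, 0.0573, 0.4062]
ee_rot: [3.098, 0.51, 0.011]
ft_force: [1.4, -1.7, -0.1]
width: 0.999
```

>>> arm_command(plan=[0, 0, 0, -10.7, -1, 0, 0, 0, -10.7, -1, 0, 0, 0, -10.7, -1, 0, 0, 0, -10.7, -1, 0, 0, 0, -10.7, -1, 0, 0, 0, -10.7, -1, 0, 0, 0, -10.7, -1, 0, 0, 0, -10.7, -1, 0, 0, 0, -10.7, -1, 0, 0, 0, -10.7, -1, 0, 0, 0, -10.7, -1, 0, 0, 0, -10.7, -1])

```text
time: 5.1
tcp_pos: [0.5021, 0.0623, 0.4067]
ee_rot: [0.866, 3.012, 0.003]
ft_force: [-0.2, 0.0, 0.1]
width: 1.0
```

>>> arm_command(plan=[0, 0, 0, -10, -1, 0, 0, 0, -10, -1, 0, 0, 0, -10, -1, 0, 0, 0, -10, -1, 0, 0, 0, 0, -1, 0, 0, 0, 0, -1])

```text
time: 5.85
tcp_pos: [0.5018, 0.0623, 0.4073]
ee_rot: [-0.246, 3.123, -0.001]
ft_force: [0.1, 0.4, -0.1]
width: 1.001
```

```bash

python3 - <<'E'
from h import *
np.set_printoptions(precision=4,suppress=True)
st=get_state();f=grab_frame('wrist');save(f,'w1.png');pickle.dump((f,st),open('w1.pkl','wb'));print(st['tcp_pos'],st['ee_rot'],st['q'])
for n in ['upright','slot_low','slot_entry']:
    print(n,[(np.round(l['xy'],1),round(l['p'],2), onz(f,l['xy'],0,st)[:2]) for l in landmark_of(n,f)])
E
```

```text
[0.5018 0.0623 0.4073] [-0.2464  3.1229 -0.0015] [ 0.0733 -0.2617  1.795  -0.0009  1.5994 -1.6551]
upright [(array([260.9, 253.2]), 0.72, array([0.6015, 0.0558]))]
slot_low [(array([255., 287.]), 0.82, array([0.6463, 0.055 ]))]
slot_entry [(array([250.1, 306.2]), 0.97, array([0.6737, 0.0527]))]
```

View pics/w1.png

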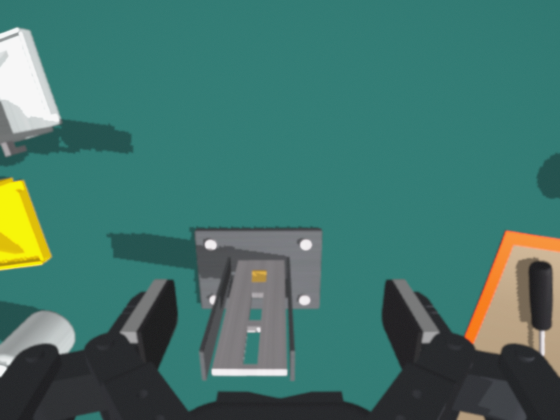

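```bash

python3 - <<'E'
from h import *
f,st=pickle.load(open('w1.pkl','rb'))
im=f['image'][215:385,170:345,::-1]
cv2.imwrite('pics/w1c.png',cv2.resize(im,None,fx=3.5,fy=3.5,interpolation=cv2.INTER_CUBIC))
im=f['image'][255:380,215:300,::-1]
cv2.imwrite('pics/w1d.png',cv2.resize(im,None,fx=4.8,fy=4.8,interpolation=cv2.INTER_CUBIC))
E
```

```text
(no output)
```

View pics/w1c.png

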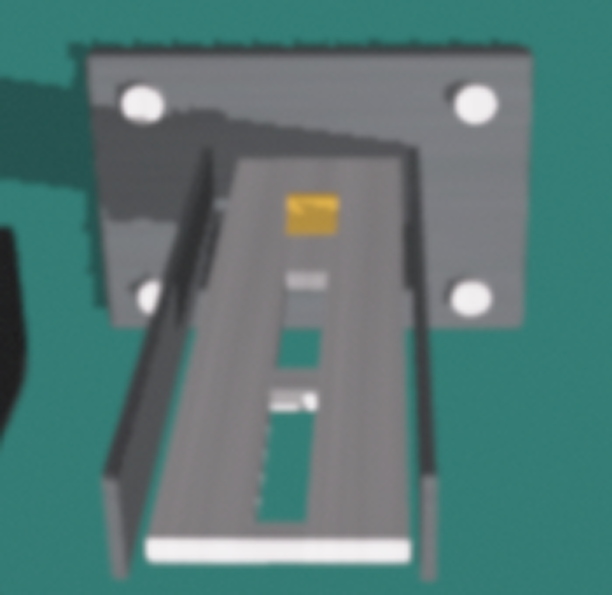

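View pics/w1d.png

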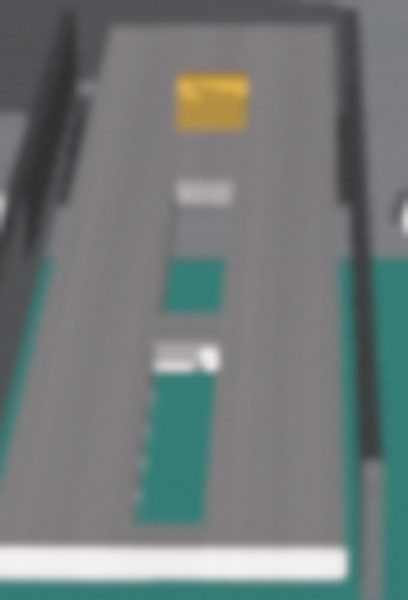

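```bash
cat > fitu.py <<'E'
from h import *
from scipy.optimize import least_squares
np.set_printoptions(precision=4,suppress=True)
f,st=pickle.load(open('w1.pkl','rb'))
c=lambda x,y:np.array([170+x/3.5,215+y/3.5])
d=lambda x,y:np.array([215+x/4.8,255+y/4.8])
# params x,y,yaw,t,dz,dy,w
def model(P):
    x,y,a,t,dz,dy,w,h=P
    L=0.079+dz
    pts=[(-.03,.07,t),(-.03,-.07,t),(0,w/2,h),(0,-w/2,h)]
    for z in (L,L+.042,L+.05,L+.092):
        for s in (1,-1): pts.append((0,dy+s*.00525,z))
    Ra=R.from_euler('z',a).as_matrix()
    return np.array([proj(f,Ra@np.array(p)+[x,y,0],st) for p in pts])
obs=np.array([c(87,52),c(530,52),c(147,540),c(410,540),d(178,180),d(232,180),d(167,312),d(222,312),d(155,343),d(220,343),d(138,523),d(204,523)])
P0=[.59,.06,.13,.005,.006,0,.06,.182]
m=model(P0)
if m[0,0]>m[1,0]: obs=obs.reshape(-1,2,2)[:,::-1].reshape(-1,2); print('flip')
r=least_squares(lambda P:np.r_[(model(P)-obs).ravel(),(P[7]-.182)/.0005,(P[3]-.006)/.003],P0)
print(r.x,np.degrees(r.x[2]));print(model(r.x)-obs)
for n in ('slot_low','slot_entry'):
    for l in landmark_of(n,f) if 0 else []: pass
Ra=R.from_euler('z',r.x[2]).as_matrix()
for z in (0,.079,.108): print(proj(f,np.array([r.x[0],r.x[1],z]),st))
E
python3 fitu.py
```

```text
flip
[0.6018 0.0562 0.1719 0.0044 0.006  0.0012 0.051  0.1822] 9.851389913407312
[[ 2.0975 -0.204 ]
 [ 2.3026  1.4402]
 [-1.3382 -0.6912]
 [-1.3455 -0.4043]
 [ 0.3369  0.4843]
 [ 0.2274  0.5969]
 [ 0.2493  0.2453]
 [-1.145   0.3495]
 [ 0.1885 -0.2007]
 [ 0.5493 -0.0995]
 [ 0.576  -0.4751]
 [-0.8769 -0.404 ]]
[261.182  253.5138]
[257.0621 289.641 ]
[255.0765 307.1259]
```

>>> arm_command(plan=[1.33, -5.36, 0, 0, -1, 1.33, -5.36, 0, 0, -1, 1.33, -5.36, 0, 0, -1, 1.33, -5.36, 0, 0, -1, 1.33, -5.36, 0, 0, -1, 0, 0, 0, -6.5, -1, 0, 0, 0, -6.5, -1, 0, 0, 0, 0, -1, 0, 0, 0, 0, -1])

```text
time: 7.18
tcp_pos: [0.477, -0.2216, 0.4069]
ee_rot: [-0.593, 3.076, -0.003]
ft_force: [0.2, -0.1, 0.2]
width: 1.002
```

```bash

python3 - <<'E'
from h import *
np.set_printoptions(precision=4,suppress=True)
st=get_state();f=grab_frame('wrist');save(f,'w2.png');pickle.dump((f,st),open('w2.pkl','wb'));print(st['tcp_pos'],st['ee_rot'],st['q'])
for n,z in [('bracket_rib',.086),('tab_low',.04)]:
    print(n,[(np.round(l['xy'],1),round(l['p'],2), onz(f,l['xy'],z,st)[:2]) for l in landmark_of(n,f)])
E
```

```text
[ 0.477  -0.2216  0.4069] [-0.5928  3.0758 -0.003 ] [-0.4844 -0.2148  1.7569  0.0043  1.5911 -2.4358]
bracket_rib [(array([213.5, 294.7]), 0.96, array([ 0.592 , -0.2425])), (array([133.4,  79.4]), 0.78, array([ 0.4361, -0.3605])), (array([291.1, 195.3]), 0.61, array([ 0.4772, -0.2124]))]
tab_low [(array([286.4, 210.1]), 0.94, array([ 0.5046, -0.2047])), (array([219.9, 240.1]), 0.76, array([ 0.5592, -0.255 ])), (array([182.9,  59.1]), 0.6, array([ 0.4093, -0.341 ]))]
```

View pics/w2.png

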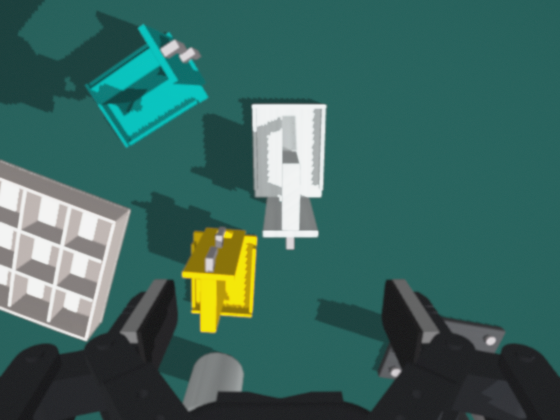

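```bash

python3 - <<'E'
from h import *
f,st=pickle.load(open('w2.pkl','rb'))
im=f['image'][95:255,235:340,::-1]
cv2.imwrite('pics/w2c.png',cv2.resize(im,None,fx=3.75,fy=3.75,interpolation=cv2.INTER_CUBIC))
E
```

```text
(no output)
```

View pics/w2c.png

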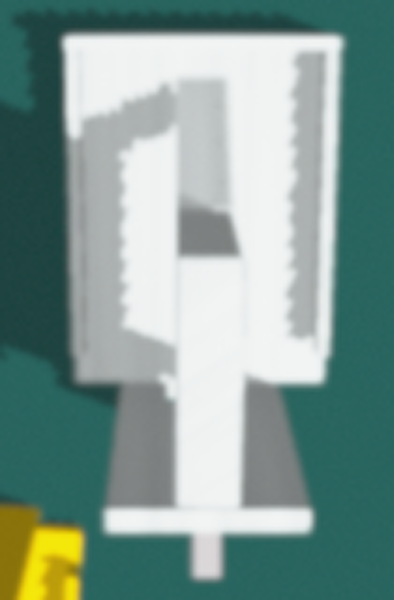

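```bash
cat > fitb.py <<'E'
from h import *
from scipy.optimize import least_squares
np.set_printoptions(precision=4,suppress=True)
f,st=pickle.load(open('w2.pkl','rb'))
c=lambda x,y:np.array([235+x/3.75,95+y/3.75])
def model(P):
    x,y,a,h,xs=P
    pts=[]
    for X,Y,Z in [(.027,.022,h),(.032,.022,h),(-.028,.007,h),(.0445,.003,h-.004),(xs,.035,.019)]:
        pts+=[(X,Y,Z),(X,-Y,Z)]
    Ra=R.from_euler('z',a).as_matrix()
    return np.array([proj(f,Ra@np.array(p)+[x,y,0],st) for p in pts])
obs=np.array([c(103,510),c(313,510),c(103,532),c(313,532),c(178,256),c(243,256),c(190,578),c(223,578),c(64,36),c(343,36)])
P0=[.478,-.213,.38,.104,-.07]
m=model(P0)
if m[0,0]>m[1,0]: obs=obs.reshape(-1,2,2)[:,::-1].reshape(-1,2); print('flip')
r=least_squares(lambda P:np.r_[(model(P)-obs).ravel(),(P[3]-.104)/.0005],P0)
print(r.x,np.degrees(r.x[2]));print(model(r.x)-obs)
E
python3 fitb.py
```

```text
flip
[ 0.4753 -0.2139  0.3796  0.1041 -0.0683] 21.748083028789036
[[-0.7334  0.0711]
 [ 0.7383 -0.0151]
 [-0.9511 -0.0692]
 [ 0.8268 -0.1538]
 [ 0.628   0.3547]
 [-0.4884  0.3202]
 [-0.7304 -0.3508]
 [ 0.867  -0.3619]
 [-0.5502  0.056 ]
 [ 0.3552 -0.0816]]
```

```bash
cat >> h.py <<'E'
def togo(target,yaw=None):
    st=get_state();Rt=Rm(st['ee_rot']);g=np.array(st['tcp_pos'])+Rt[:,2]*.155
    print('t',st['time'],'tcp',np.round(st['tcp_pos'],4),'grasp',np.round(g,4),'zaxis',np.round(Rt[:,2],4),'yaw',round(np.degrees(np.arctan2(Rt[1,0],Rt[0,0])),2),'F',np.round(st['ft_force'],1),'M',np.round(st['torque'],2),'w',round(st['width'],3))
    print('go cm',np.round(Rt.T@(np.array(target)-g)*100,2))
E
python3 -c "
from h import *
togo([.4660,-.2176,.090])"
```

```text
t 7.325 tcp [ 0.477  -0.2215  0.4069] grasp [ 0.4785 -0.2216  0.2519] zaxis [ 9.5e-03 -2.0e-04 -1.0e+00] yaw -158.09 F [-0.7 -0.3 -0.4] M [-0.02  0.05 -0.  ] w 0.998
go cm [ 1.15  0.89 16.18]
```

>>> arm_command(plan=[0.6, 0.5, 3.0, 0, -1, 0.5, 0.4, 3.0, 0, -1, 0, 0, 3, 0, -1, 0, 0, 2, 0, -1, 0, 0, 0, 0, -1])

```text
time: 7.95
tcp_pos: [0.4646, -0.2164, 0.2947]
ee_rot: [-0.59, 3.074, -0.005]
ft_force: [-1.1, -0.4, 0.4]
width: 0.997
```

```bash
python3 -c "
from h import *
togo([.4660,-.2176,.090])
st=get_state();f=grab_frame('wrist');save(f,'w3.png')"
```

```text
t 7.95 tcp [ 0.4646 -0.2164  0.2947] grasp [ 0.4663 -0.2166  0.1397] zaxis [ 0.0114 -0.0011 -0.9999] yaw -158.26 F [-1.1 -0.4  0.4] M [0.02 0.05 0.01] w 0.997
go cm [ 0.12 -0.06  4.97]
```

View pics/w3.png

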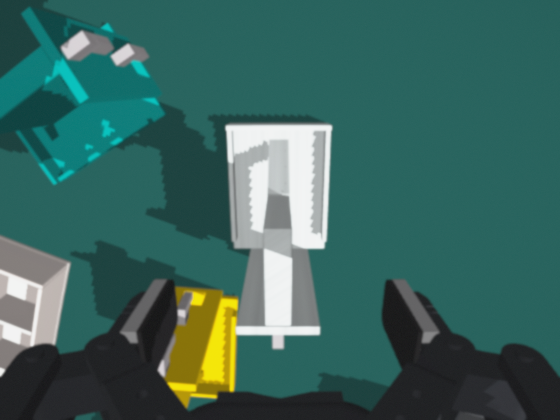

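```bash
python3 -c "
from h import *
f,st=pickle.load(open('w2.pkl','rb'))
r=np.array([.4753,-.2139]);a=.3796
for uv in [(184,268),(186,277),(244,277),(244,270),(208,332),(213,262),(212,248)]:
    d=onz(f,uv,.1,st)[:2]-r
    print(uv,np.round([d[0]*np.cos(a)+d[1]*np.sin(a),-d[0]*np.sin(a)+d[1]*np.cos(a)],4))
im=f['image'][220:345,170:270,::-1]
cv2.imwrite('pics/w2y.png',cv2.resize(im,None,fx=4.5,fy=4.5,interpolation=cv2.INTER_CUBIC))
"
```

```text
(184, 268) [ 0.063  -0.0907]
(186, 277) [ 0.0717 -0.0897]
(244, 277) [ 0.0713 -0.0394]
(244, 270) [ 0.0645 -0.0391]
(208, 332) [ 0.1289 -0.0746]
(213, 262) [ 0.0571 -0.0653]
(212, 248) [ 0.0441 -0.0653]
```

View pics/w2y.png

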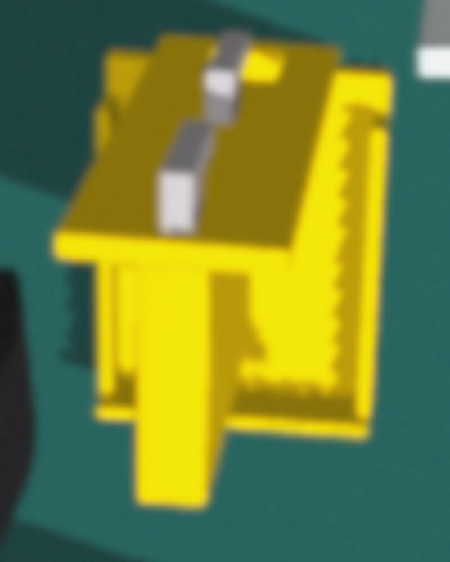

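>>> arm_command(plan=[0.12, -0.06, 2.5, 0, -1, 0, 0, 1.8, 0, -1, 0, 0, 0.6, 0, -1, 0, 0, 0, 0, -1])

```text
time: 8.5
tcp_pos: [0.4659, -0.2181, 0.2499]
ee_rot: [-0.589, 3.069, -0.012]
ft_force: [0.3, 0.5, 0.2]
width: 0.999
```

```bash
python3 -c "
from h import *
togo([.4660,-.2176,.090])"
```

```text
t 8.5 tcp [ 0.4659 -0.2181  0.2499] grasp [ 0.4686 -0.2188  0.0949] zaxis [ 0.0177 -0.0044 -0.9998] yaw -158.27 F [0.3 0.5 0.2] M [-0.04  0.03  0.02] w 0.999
go cm [0.21 0.21 0.49]
```

>>> arm_command(plan=[0.2, 0.2, 0.45, 0, -1, 0, 0, 0, 0, -1])

```text
time: 8.75
tcp_pos: [0.4635, -0.2171, 0.2463]
ee_rot: [-0.589, 3.068, -0.014]
ft_force: [-0.1, -0.2, -1.1]
width: 0.997
```

```bash
python3 -c "
from h import *
togo([.4660,-.2176,.090])"
```

```text
t 8.75 tcp [ 0.4635 -0.2171  0.2463] grasp [ 0.4664 -0.2179  0.0913] zaxis [ 0.019  -0.0052 -0.9998] yaw -158.27 F [-0.1 -0.2 -1.1] M [ 0.03 -0.01 -0.03] w 0.997
go cm [0.03 0.04 0.13]
```

>>> arm_command(plan=[0, 0, 0, 0, 1, 0, 0, 0, 0, 1, 0, 0, 0, 0, 1, 0, 0, 0, 0, 1, 0, 0, 0, 0, 1, 0, 0, 0, 0, 1, 0, 0, 0, 0, 1, 0, 0, 0, 0, 1], newtons=80)

```text
time: 9.75
tcp_pos: [0.4637, -0.2171, 0.2473]
ee_rot: [-0.589, 3.067, -0.014]
ft_force: [0.2, 0.8, 0.9]
width: 0.149
```

```bash
python3 -c "
from h import *
togo([.4660,-.2176,.090])"
```

```text
t 9.75 tcp [ 0.4637 -0.2171  0.2473] grasp [ 0.4668 -0.218   0.0924] zaxis [ 0.0202 -0.0055 -0.9998] yaw -158.27 F [0.2 0.8 0.9] M [0.22 0.1  0.03] w 0.149
go cm [0.06 0.07 0.24]
```

```bash
cat >> h.py <<'E'
def setgrip():
    st=get_state();Rt=Rm(st['ee_rot']);Rb=R.from_euler('z',.3796).as_matrix()
    pickle.dump((Rt.T@(np.array([.4753,-.2139,.086])-st['tcp_pos']),Rt.T@Rb),open('grip.pkl','wb'))
UP=np.array([.6018,.0562,0]);UA=.1719;DY=.0012
def rep(bx,by,tabz,quiet=0):
    """tab_low pose in upright frame; to-go in tool cm to put tab_low at (bx,by,tabz)"""
    st=get_state();Rt=Rm(st['ee_rot']);t,Rg=pickle.load(open('grip.pkl','rb'))
    Rb=Rt@Rg;rib=Rt@t+st['tcp_pos'];tab=rib+Rb@[.032,0,-.046]
    U=R.from_euler('z',UA).as_matrix();l=U.T@(tab-UP);E=R.from_matrix(U.T@Rb).as_euler('zyx',degrees=True)
    print('t',round(st['time'],2),'tab in upright mm',np.round(l*1000,1),'rot zyx deg',np.round(E,2),'F(upr)',np.round(U.T@st['ft_force'],1),'M',np.round(U.T@st['torque'],2),'w',round(st['width'],3))
    print('go cm',np.round(Rt.T@(U@np.array([bx,by,tabz])+UP-tab)*100,2),'turn',round(E[0],2), 'upr axes in tool: x',np.round((Rt.T@U)[:,0],3),'y',np.round((Rt.T@U)[:,1],3),'z',np.round((Rt.T@U)[:,2],3))
E
python3 -c "
from h import *
setgrip();rep(-.06,DY,.108)"
```

```text
t 9.75 tab in upright mm [-139.5 -237.9   40. ] rot zyx deg [11.9  0.  -0. ] F(upr) [0.4 0.8 0.9] M [0.24 0.06 0.03] w 0.149
go cm [-12.82  21.67  -6.86] turn 11.9 upr axes in tool: x [-0.978 -0.206  0.019] y [-0.206  0.979 -0.009] z [-0.017 -0.013 -1.   ]
```

>>> arm_command(plan=[0, 0, -1, 0, 1, 0, 0, -3, 0, 1, 0, 0, -3, 0, 1, 0, 0, -2, 0, 1, 0, 0, 0, 0, 1])

```text
time: 10.38
tcp_pos: [0.4614, -0.2165, 0.3403]
ee_rot: [-0.589, 3.069, -0.013]
ft_force: [0.2, -1.2, -2.4]
width: 0.148
```

```bash
python3 -c "
from h import *
rep(-.06,DY,.113)
f=grab_frame('wrist');save(f,'w4.png')"
```

```text
t 10.38 tab in upright mm [-142.  -236.7  132.9] rot zyx deg [11.9   0.1   0.06] F(upr) [-0.  -1.2 -2.4] M [-0.02  0.04 -0.  ] w 0.148
go cm [-12.89  21.61   1.94] turn 11.9 upr axes in tool: x [-0.978 -0.206  0.017] y [-0.206  0.979 -0.008] z [-0.015 -0.011 -1.   ]
```

View pics/w4.png

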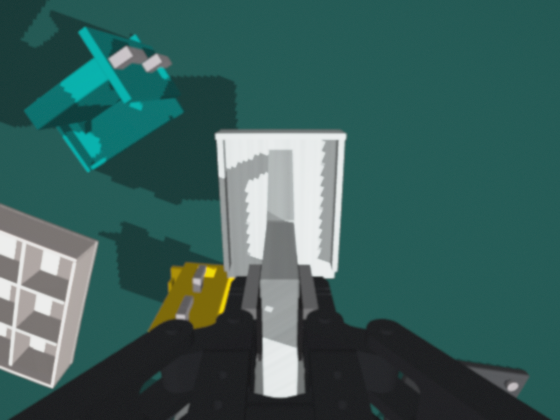

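>>> arm_command(plan=[0, 5, 0, 0, 1, -2, 5, 0, 0, 1, -3, 5, 0, 0, 1, -3, 5, 0, 0, 1, -2, 2, 0, 0, 1, 0, 0, 0, 6, 1, 0, 0, 0, 5.9, 1, 0, 0, 0, 0, 1])

```text
time: 11.42
tcp_pos: [0.4716, 0.0327, 0.3266]
ee_rot: [-0.261, 3.128, -0.004]
ft_force: [-0.3, -0.1, -2.8]
width: 0.152
```

```bash
python3 -c "
from h import *
rep(-.03,DY,.108)
"
```

```text
t 11.43 tab in upright mm [-91.2  -0.4 118.7] rot zyx deg [-0.3   0.79  0.55] F(upr) [-0.3 -0.  -2.8] M [-0.08 -0.04  0.  ] w 0.152
go cm [-6.11  0.2   1.09] turn -0.3 upr axes in tool: x [-1.     0.006  0.003] y [ 0.006  1.    -0.003] z [-0.003 -0.003 -1.   ]
```

>>> arm_command(plan=[-3, 0.1, 0.6, 0, 1, -3, 0.1, 0.4, 0, 1, -0.5, 0, 0, -0.3, 1, 0, 0, 0, 0, 1])

```text
time: 11.92
tcp_pos: [0.5364, 0.0452, 0.3135]
ee_rot: [0.283, -3.128, 0.004]
ft_force: [-0.2, 0.2, -2.3]
width: 0.149
```

```bash
python3 -c "
from h import *
rep(-.015,DY,.108)
st=get_state()
f=grab_frame('wrist');save(f,'w5.png');pickle.dump((f,st),open('w5.pkl','wb'))
s=grab_frame('scene');im=s['image'][140:270,240:380,::-1];cv2.imwrite('pics/s5.png',cv2.resize(im,None,fx=4.5,fy=4.5,interpolation=cv2.INTER_CUBIC))
"
```

```text
t 11.93 tab in upright mm [-26.1   1.4 105.4] rot zyx deg [0.5  1.02 0.56] F(upr) [-0.2  0.2 -2.3] M [ 0.01  0.01 -0.  ] w 0.149
go cm [-1.1  -0.04 -0.26] turn 0.5 upr axes in tool: x [-1.    -0.009 -0.001] y [-0.008  1.    -0.003] z [ 0.001 -0.003 -1.   ]
```

View pics/w5.png

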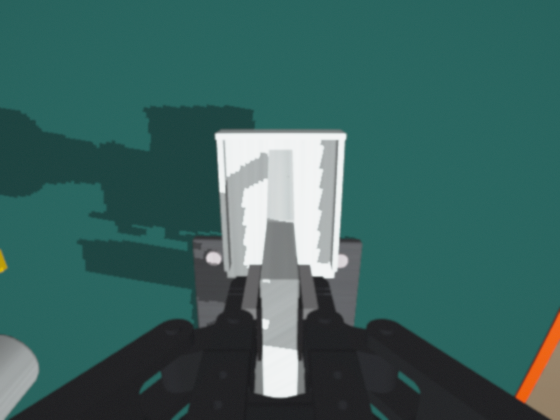

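View pics/s5.png

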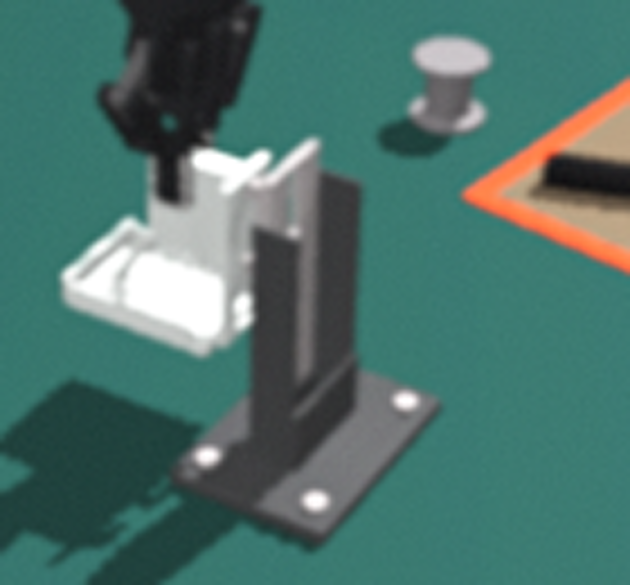

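>>> arm_command(plan=[-0.5, -0.02, -0.2, 0.5, 1, -0.5, 0, -0.1, 0, 1, 0, 0, 0, 0, 1])

```text
time: 12.4
tcp_pos: [0.5457, 0.0465, 0.3179]
ee_rot: [-0.267, 3.129, -0.004]
ft_force: [0.2, -0.5, -2.6]
width: 0.153
```

```bash
python3 -c "
from h import *
rep(-.012,DY,.108)
"
```

```text
t 12.4 tab in upright mm [-16.2   0.7 109.9] rot zyx deg [-0.07  0.89  0.56] F(upr) [ 0.1 -0.6 -2.6] M [0.03 0.03 0.03] w 0.153
go cm [-0.41  0.05  0.19] turn -0.07 upr axes in tool: x [-1.     0.001  0.001] y [ 0.001  1.    -0.003] z [-0.001 -0.003 -1.   ]
```

>>> arm_command(plan=[-0.3, 0.05, 0.2, 0, 1, -0.3, 0, 0.05, 0, 1, -0.3, 0, 0.05, 0, 1])

```text
time: 12.78
tcp_pos: [0.5549, 0.0487, 0.3148]
ee_rot: [-0.267, 3.129, -0.005]
ft_force: [0.3, -0.1, -3.0]
width: 0.151
```

```bash
python3 -c "
from h import *
rep(0,DY,.108)
"
```

```text
t 12.78 tab in upright mm [ -6.7   1.2 106.8] rot zyx deg [-0.06  0.88  0.55] F(upr) [ 0.2 -0.2 -3. ] M [-0.03  0.03 -0.02] w 0.151
go cm [-0.67 -0.   -0.12] turn -0.06 upr axes in tool: x [-1.     0.001  0.001] y [ 0.001  1.    -0.003] z [-0.001 -0.003 -1.   ]
```

>>> arm_command(plan=[-0.3, 0, -0.1, 0, 1, -0.3, 0, 0, 0, 1])

```text
time: 13.02
tcp_pos: [0.5609, 0.0497, 0.3155]
ee_rot: [0.267, -3.13, 0.005]
ft_force: [-14.9, -2.9, 3.4]
width: 0.151
```

>>> arm_command(plan=[-0.15, 0, 0, 0, 1, -0.15, 0, 0, 0, 1])

```text
time: 13.28
tcp_pos: [0.5629, 0.05, 0.3157]
ee_rot: [0.266, -3.123, 0.005]
ft_force: [-19.2, -2.8, 6.8]
width: 0.151
```

```bash
python3 -c "
from h import *
rep(0,DY,.108)
s=grab_frame('scene');im=s['image'][140:270,240:380,::-1];cv2.imwrite('pics/s6.png',cv2.resize(im,None,fx=4.5,fy=4.5,interpolation=cv2.INTER_CUBIC))
"
```

```text
t 13.28 tab in upright mm [ -0.5   1.2 107.3] rot zyx deg [-0.1   1.41  0.57] F(upr) [-19.4   0.5   6.8] M [ 0.01  2.74 -0.33] w 0.151
go cm [-0.05 -0.   -0.07] turn -0.1 upr axes in tool: x [-1.     0.002 -0.008] y [ 0.002  1.    -0.003] z [ 0.008 -0.003 -1.   ]
```

View pics/s6.png

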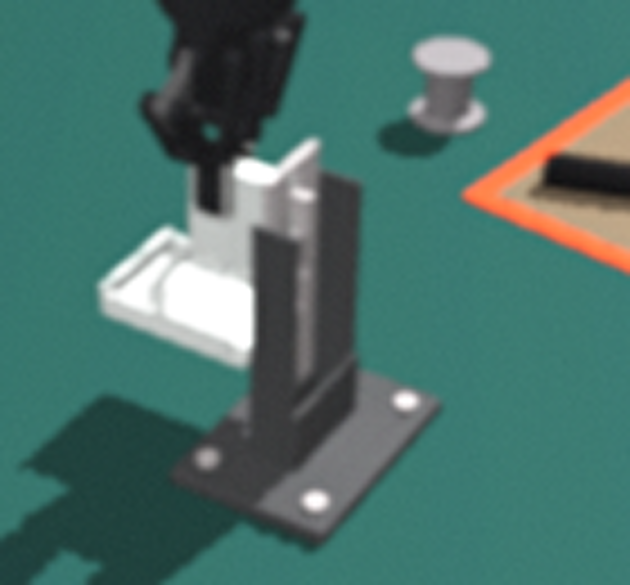

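>>> arm_command(plan=[0.05, 0, 0, 0, 1, 0, 0, 0, 0, 1])

```text
time: 13.58
tcp_pos: [0.5618, 0.0498, 0.316]
ee_rot: [0.265, -3.118, 0.006]
ft_force: [-7.6, -0.5, 1.5]
width: 0.152
```

```bash
python3 -c "
from h import *
rep(0,DY,.091)
"
```

```text
t 13.57 tab in upright mm [ -2.6   1.2 107.4] rot zyx deg [-0.13  1.67  0.57] F(upr) [-7.6  0.9  1.5] M [ 0.02  1.02 -0.12] w 0.152
go cm [-0.28  0.    1.64] turn -0.13 upr axes in tool: x [-1.     0.002 -0.013] y [ 0.002  1.    -0.003] z [ 0.013 -0.003 -1.   ]
```

>>> arm_command(plan=[-0.05, 0, 0.25, 0, 1, -0.05, 0, 0.25, 0, 1, -0.05, 0, 0.25, 0, 1])

```text
time: 13.95
tcp_pos: [0.5625, 0.0498, 0.3094]
ee_rot: [0.264, -3.114, 0.007]
ft_force: [-11.7, -2.4, 6.8]
width: 0.15
```

```bash
python3 -c "
from h import *
rep(0,DY,.085)
"
```

```text
t 13.95 tab in upright mm [ -2.8   1.  100.7] rot zyx deg [-0.16  1.91  0.55] F(upr) [-12.   -0.4   6.8] M [-0.03  1.77 -0.16] w 0.15
go cm [-0.3   0.03  1.57] turn -0.16 upr axes in tool: x [-1.     0.003 -0.017] y [ 0.003  1.    -0.003] z [ 0.017 -0.003 -1.   ]
```

>>> arm_command(plan=[0.05, 0, 0.25, 0, 1, 0, 0, 0.25, 0, 1, 0, 0, 0.25, 0, 1])

```text
time: 14.32
tcp_pos: [0.5618, 0.0495, 0.3044]
ee_rot: [0.263, -3.114, 0.008]
ft_force: [-6.4, -0.9, 3.7]
width: 0.147
```

```bash
python3 -c "
from h import *
rep(0,DY,.085)
"
```

```text
t 14.32 tab in upright mm [-3.5  0.6 95.7] rot zyx deg [-0.18  1.93  0.52] F(upr) [-6.5  0.2  3.7] M [-0.07  0.93 -0.06] w 0.147
go cm [-0.37  0.06  1.06] turn -0.18 upr axes in tool: x [-1.     0.003 -0.017] y [ 0.003  1.    -0.004] z [ 0.017 -0.004 -1.   ]
```

>>> arm_command(plan=[0.03, 0.03, 0.25, 0, 1, 0.03, 0.03, 0.25, 0, 1])

```text
time: 14.58
tcp_pos: [0.5613, 0.0498, 0.3006]
ee_rot: [0.263, -3.115, 0.009]
ft_force: [-3.9, -1.9, 3.8]
width: 0.152
```

```bash
python3 -c "
from h import *
rep(0,DY,.085)
s=grab_frame('scene');im=s['image'][140:270,240:380,::-1];cv2.imwrite('pics/s7.png',cv2.resize(im,None,fx=4.5,fy=4.5,interpolation=cv2.INTER_CUBIC))
"
```

```text
t 14.57 tab in upright mm [-3.9  0.9 92. ] rot zyx deg [-0.2   1.88  0.49] F(upr) [-4.1 -1.2  3.8] M [-0.12  0.39 -0.03] w 0.152
go cm [-0.4   0.03  0.69] turn -0.2 upr axes in tool: x [-1.     0.004 -0.016] y [ 0.004  1.    -0.004] z [ 0.016 -0.004 -1.   ]
```

View pics/s7.png

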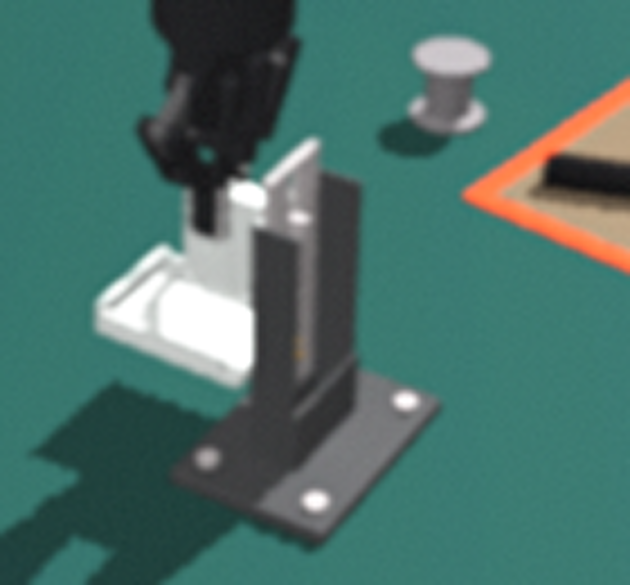

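>>> arm_command(plan=[0, 0.02, 0.3, 0, 1, 0, 0.02, 0.3, 0, 1])

```text
time: 14.88
tcp_pos: [0.5614, 0.0502, 0.2954]
ee_rot: [0.263, -3.117, 0.009]
ft_force: [-8.1, -1.9, 24.0]
width: 0.149
```

```bash
python3 -c "
from h import *
rep(0,DY,.085)
"
```

```text
t 14.88 tab in upright mm [-3.3  1.3 86.8] rot zyx deg [-0.19  1.77  0.47] F(upr) [-8.3 -0.5 24. ] M [-0.02  0.6  -0.05] w 0.149
go cm [-0.33 -0.    0.18] turn -0.19 upr axes in tool: x [-1.     0.003 -0.014] y [ 0.003  1.    -0.004] z [ 0.014 -0.005 -1.   ]
```

>>> arm_command(plan=[0.02, 0, -0.03, 0, 1])

```text
time: 15.0
tcp_pos: [0.5612, 0.0502, 0.296]
ee_rot: [0.263, -3.117, 0.009]
ft_force: [-4.7, 0.1, 1.8]
width: 0.148
```

```bash
python3 -c "
from h import *
rep(0,DY,.085)
s=grab_frame('scene');im=s['image'][140:270,240:380,::-1];cv2.imwrite('pics/s8.png',cv2.resize(im,None,fx=4.5,fy=4.5,interpolation=cv2.INTER_CUBIC))
st=get_state();f=grab_frame('wrist');save(f,'w8.png')
"
```

```text
t 15.0 tab in upright mm [-3.3  1.3 87.4] rot zyx deg [-0.2   1.74  0.48] F(upr) [-4.6  0.9  1.8] M [ 0.01  0.35 -0.1 ] w 0.148
go cm [-0.33 -0.01  0.23] turn -0.2 upr axes in tool: x [-1.     0.004 -0.014] y [ 0.004  1.    -0.004] z [ 0.014 -0.004 -1.   ]
```

View pics/s8.png

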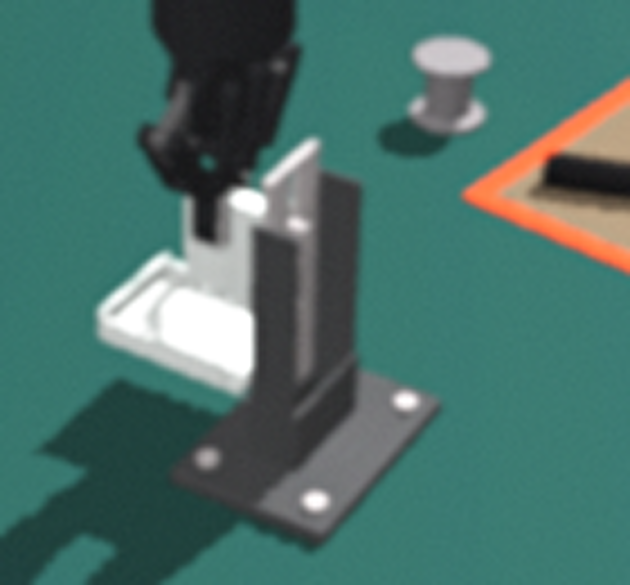

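View pics/w8.png

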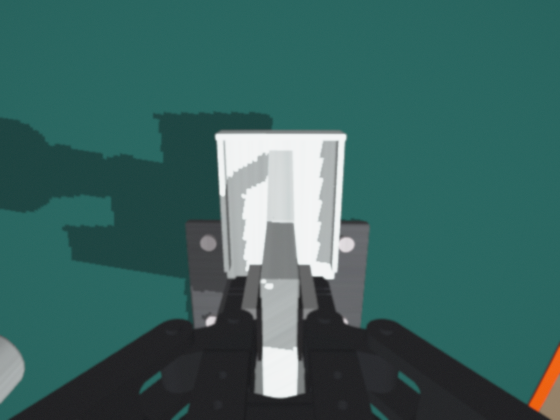

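>>> arm_command(plan=[0, 0, 0.18, 0, 1])

```text
time: 15.22
tcp_pos: [0.5614, 0.0502, 0.2954]
ee_rot: [0.263, -3.119, 0.009]
ft_force: [-9.9, -2.1, 23.4]
width: 0.149
```

```bash
python3 -c "
from h import *
rep(0,DY,.085)
"
```

```text
t 15.22 tab in upright mm [-2.8  1.2 86.9] rot zyx deg [-0.19  1.65  0.46] F(upr) [-10.1  -0.3  23.4] M [-0.05  0.8  -0.03] w 0.149
go cm [-0.28  0.    0.18] turn -0.19 upr axes in tool: x [-1.     0.003 -0.012] y [ 0.004  1.    -0.005] z [ 0.012 -0.005 -1.   ]
```

>>> arm_command(plan=[0.03, 0, -0.05, 0, 1, 0, 0, -0.1, 0, 1])

```text
time: 15.48
tcp_pos: [0.5609, 0.0502, 0.2963]
ee_rot: [0.263, -3.118, 0.009]
ft_force: [-3.1, -0.3, -4.0]
width: 0.152
```

```bash
python3 -c "
from h import *
rep(0,DY,.085)
"
```

```text
t 15.47 tab in upright mm [-3.6  1.4 87.8] rot zyx deg [-0.19  1.72  0.48] F(upr) [-3.1  0.2 -4. ] M [-0.02  0.48 -0.12] w 0.152
go cm [-0.36 -0.01  0.27] turn -0.19 upr axes in tool: x [-1.     0.003 -0.013] y [ 0.004  1.    -0.004] z [ 0.013 -0.004 -1.   ]
```

>>> arm_command(plan=[0, 0, -0.12, 0, 1])

```text
time: 15.6
tcp_pos: [0.5608, 0.0502, 0.2967]
ee_rot: [0.263, -3.117, 0.008]
ft_force: [-0.2, 0.1, -6.2]
width: 0.152
```

```bash
python3 -c "
from h import *
rep(0,DY,.085)
"
```

```text
t 15.6 tab in upright mm [-3.9  1.4 88. ] rot zyx deg [-0.19  1.78  0.49] F(upr) [-0.2  0.1 -6.2] M [-0.09 -0.1  -0.1 ] w 0.152
go cm [-0.39 -0.02  0.3 ] turn -0.19 upr axes in tool: x [-1.     0.003 -0.014] y [ 0.004  1.    -0.004] z [ 0.014 -0.004 -1.   ]
```

>>> arm_command(plan=[0, 0, -0.15, 0, 1])

```text
time: 15.72
tcp_pos: [0.5608, 0.0503, 0.2975]
ee_rot: [0.263, -3.116, 0.008]
ft_force: [0.7, -0.1, -6.7]
width: 0.151
```

```bash
python3 -c "
from h import *
rep(0,DY,.085)
"
```

```text
t 15.72 tab in upright mm [-4.   1.5 88.8] rot zyx deg [-0.19  1.82  0.5 ] F(upr) [ 0.7 -0.2 -6.7] M [ 0.04 -0.31 -0.09] w 0.151
go cm [-0.4  -0.03  0.38] turn -0.19 upr axes in tool: x [-1.     0.003 -0.015] y [ 0.004  1.    -0.004] z [ 0.015 -0.004 -1.   ]
```

>>> arm_command(plan=[0, 0, -0.15, 0, 1])

```text
time: 15.85
tcp_pos: [0.5608, 0.0503, 0.2979]
ee_rot: [0.263, -3.115, 0.008]
ft_force: [5.4, -0.1, -19.8]
width: 0.152
```

```bash
python3 -c "
from h import *
rep(0,DY,.085)
s=grab_frame('scene');im=s['image'][140:270,240:380,::-1];cv2.imwrite('pics/s9.png',cv2.resize(im,None,fx=4.5,fy=4.5,interpolation=cv2.INTER_CUBIC))
"
```

```text
t 15.85 tab in upright mm [-4.1  1.6 89.2] rot zyx deg [-0.2   1.87  0.51] F(upr) [  5.3  -1.1 -19.8] M [-0.13 -1.08 -0.07] w 0.152
go cm [-0.42 -0.03  0.41] turn -0.2 upr axes in tool: x [-1.     0.004 -0.016] y [ 0.004  1.    -0.004] z [ 0.016 -0.004 -1.   ]
```

View pics/s9.png

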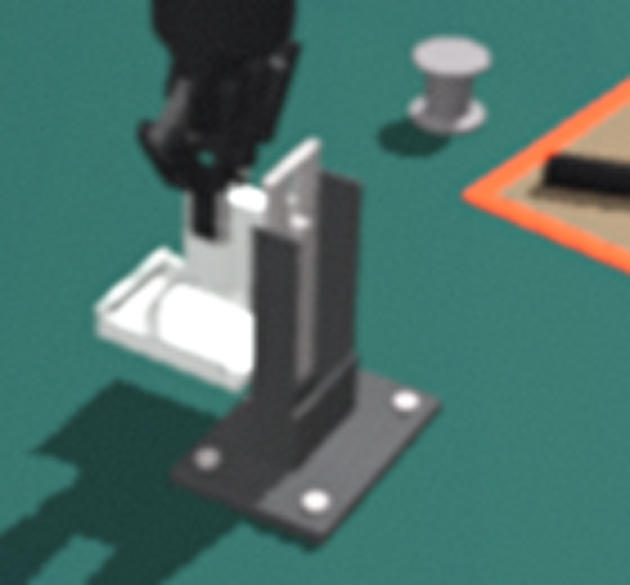

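>>> arm_command(plan=[-0.02, 0, 0.1, 0, 1, -0.02, 0, 0.12, 0, 1, 0, 0, 0.08, 0, 1])

```text
time: 16.27
tcp_pos: [0.5613, 0.0503, 0.2962]
ee_rot: [0.263, -3.116, 0.008]
ft_force: [-5.5, -1.3, 1.6]
width: 0.151
```

```bash
python3 -c "
from h import *
rep(0,DY,.085)
"
```

```text
t 16.27 tab in upright mm [-3.5  1.5 87.6] rot zyx deg [-0.19  1.82  0.5 ] F(upr) [-5.6 -0.3  1.6] M [-0.03  0.59 -0.12] w 0.151
go cm [-0.36 -0.03  0.25] turn -0.19 upr axes in tool: x [-1.     0.003 -0.015] y [ 0.004  1.    -0.004] z [ 0.015 -0.004 -1.   ]
```

>>> arm_command(plan=[0, 0, 0.1, 0, 1])

```text
time: 16.4
tcp_pos: [0.5613, 0.0503, 0.296]
ee_rot: [0.263, -3.116, 0.008]
ft_force: [-6.9, -0.9, 6.2]
width: 0.153
```

```bash
python3 -c "
from h import *
rep(0,DY,.085)
"
```

```text
t 16.4 tab in upright mm [-3.4  1.4 87.4] rot zyx deg [-0.19  1.78  0.49] F(upr) [-6.9  0.3  6.2] M [ 0.01  0.64 -0.05] w 0.153
go cm [-0.34 -0.02  0.23] turn -0.19 upr axes in tool: x [-1.     0.003 -0.014] y [ 0.003  1.    -0.004] z [ 0.014 -0.004 -1.   ]
```

>>> arm_command(plan=[0, 0, 0.14, 0, 1])

```text
time: 16.52
tcp_pos: [0.5614, 0.0503, 0.2958]
ee_rot: [0.263, -3.118, 0.009]
ft_force: [-8.7, -0.5, 11.0]
width: 0.151
```

```bash
python3 -c "
from h import *
rep(0,DY,.085)
"
```

```text
t 16.52 tab in upright mm [-3.1  1.4 87.3] rot zyx deg [-0.19  1.71  0.48] F(upr) [-8.6  1.  11. ] M [0.02 0.92 0.02] w 0.151
go cm [-0.31 -0.02  0.22] turn -0.19 upr axes in tool: x [-1.     0.003 -0.013] y [ 0.003  1.    -0.004] z [ 0.013 -0.004 -1.   ]
```

>>> arm_command(plan=[0, 0, 0, 0, -0.3, 0, 0, 0, 0, -0.3, 0, 0, 0, 0, -0.3, 0, 0, 0, 0, -0.3, 0, 0, 0, 0, -0.3])

```text
time: 17.15
tcp_pos: [0.5617, 0.0504, 0.2967]
ee_rot: [0.264, -3.12, 0.008]
ft_force: [-0.3, 0.5, 0.2]
width: 0.651
```

```bash
python3 -c "
from h import *
rep(0,DY,.085)
st=get_state();f=grab_frame('wrist');save(f,'w10.png')
"
```

```text
t 17.15 tab in upright mm [-2.1  1.4 88.2] rot zyx deg [-0.17  1.56  0.47] F(upr) [-0.2  0.5  0.2] M [-0.03  0.04 -0.03] w 0.651
go cm [-0.22 -0.02  0.32] turn -0.17 upr axes in tool: x [-1.     0.003 -0.011] y [ 0.003  1.    -0.005] z [ 0.011 -0.005 -1.   ]
```

View pics/w10.png

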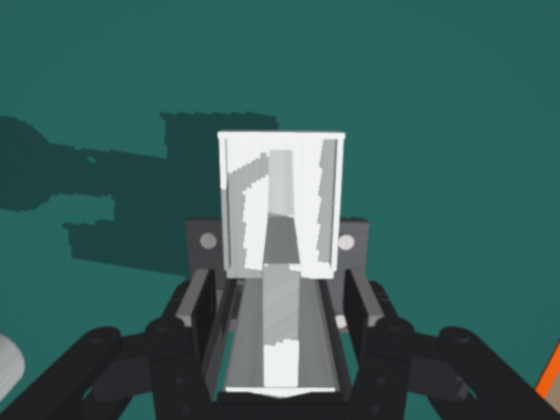

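Freed on both sides, with zero force. Next I raise the gripper clear and look.

>>> arm_command(plan=[0.2, 0, -2, 0, -0.3, 0, 0, -3, 0, -0.3, 0, 0, -4, 0, -0.3, 0, 0, -3, 0, -0.3, 3, 0, 0, 0, -0.3, 3, 0, 0, 0, -0.3, 0, 0, 0, 0, -0.3])

```text
time: 18.08
tcp_pos: [0.4987, 0.0405, 0.431]
ee_rot: [0.264, -3.127, 0.009]
ft_force: [0.1, -0.0, 0.1]
width: 0.652
```

```bash
python3 -c "
from h import *
togo([0,0,0])
st=get_state();f=grab_frame('wrist');save(f,'w11.png');pickle.dump((f,st),open('w11.pkl','wb'))
s=grab_frame('scene');save(s,'s11f.png');im=s['image'][140:270,240:380,::-1];cv2.imwrite('pics/s11.png',cv2.resize(im,None,fx=4.5,fy=4.5,interpolation=cv2.INTER_CUBIC))
t=grab_frame('top');save(t,'t11.png')
"
```

```text
t 18.075 tcp [0.4987 0.0405 0.431 ] grasp [0.4982 0.0395 0.276 ] zaxis [-0.0031 -0.006  -1.    ] yaw -170.33 F [ 0.1 -0.   0.1] M [ 0.02  0.04 -0.02] w 0.652
go cm [49.66  4.62 27.78]
```

View pics/s11.png

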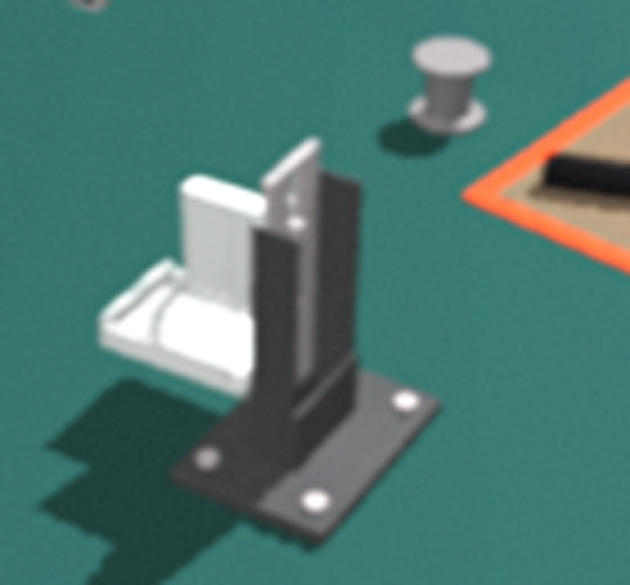

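View pics/w11.png

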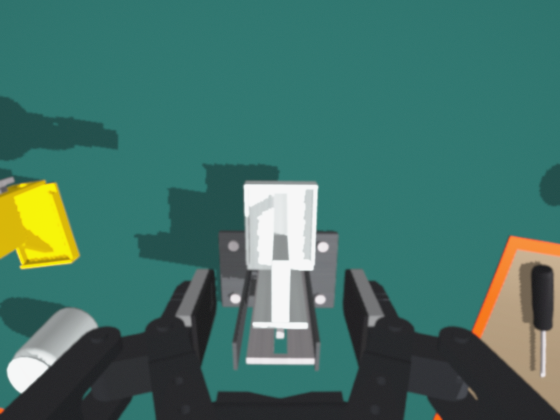

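View pics/t11.png

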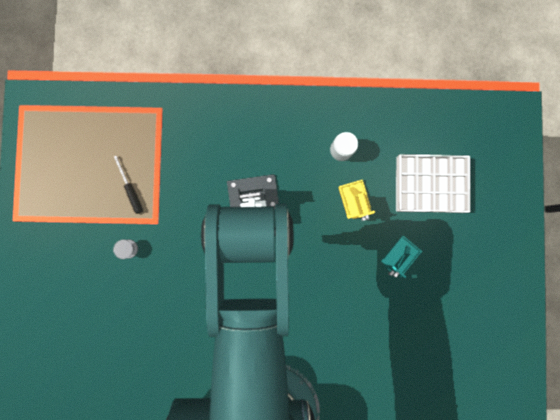

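```bash
python3 -c "
from h import *
f,st=pickle.load(open('w11.pkl','rb'))
U=R.from_euler('z',UA).as_matrix()
P=lambda x,y,z:np.round(proj(f,U@np.array([x,y,z])+UP,st),1)
for T in (.085,.088):
  print(T,'plate top back',P(0,.022+DY,T+.064),P(0,-.022+DY,T+.064),'rib front',P(-.06,.007+DY,T+.064),P(-.06,-.007+DY,T+.064))
print('strip top',P(0,.0255,.182),P(0,-.0255,.182))
im=f['image'][175:370,215:345,::-1]
cv2.imwrite('pics/w11c.png',cv2.resize(im,None,fx=3,fy=3,interpolation=cv2.INTER_CUBIC))
"
```

```text
0.085 plate top back [307.3 330.3] [254.1 330.3] rib front [289.6 265. ] [271.4 265.1]
0.088 plate top back [307.6 332.6] [253.9 332.6] rib front [289.7 266.8] [271.3 266.8]
strip top [313.3 357.4] [244.7 357.4]
```

View pics/w11c.png

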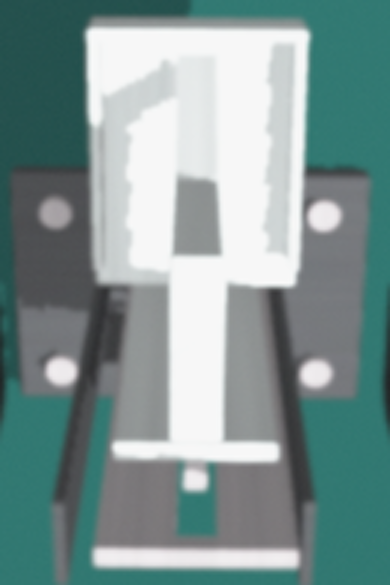

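```bash
python3 -c "
from bench import *
print(job_done())"
```

```text
the job is handed in; nothing more can be done
None
```

The silver bracket is hooked into both slots of the upright, pushed down until it stopped, and locked by the catch. I handed the job in at about 18 s, with the gripper open and about 13 cm clear.

- **Locked:** Lifting gently after the hard stop, the bracket rose about 2 mm, then the pull jumped to about 20 N. That matches the catch holding the sill. I pressed it down again afterwards. From behind, the brass showed while pressed in and disappeared again once it was home. I could not see the catch directly from the front.
- **Force on the upright:** My readings peaked at about 28 N including the bracket's weight, close to the 29.4 N (3 kg) limit. Readings came only at the end of each move, so a short higher peak in between cannot be ruled out.
- **Seated:** In the last pictures the plate's top edge is within about 2 px (2–3 mm) of where it should be at home. The rib's front end was about 5 px off, so the bracket may lean by about 1°, within the play of the tabs. The arm's own estimate put the bracket 2–3 mm high, which I put down to the tool tilting 1–2° during insertion.
- **Other items:** The spool, can, screwdriver, tray and both look-alikes appear where they were. After release, the force on the tool was about zero.

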